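Release and push off a terminal cover

TASK

Press the snap tab of the terminal housing all the way in with a fingertip, so that it stays down and frees the grey sliding cover, then push the cover straight along its track until it is completely off the black housing and lies flat on the aluminium landing deck. Only press and push: do not lift the cover, and leave the screwdriver, the meter and the spare module where they are.

Things in the scene. Friction and masses are not known exactly. Their poses are not given: they have to be found in the camera images.
- nest: Fixed assembly nest: aluminium base plate 270 (x) x 165 (y) x 12 mm; origin at the centre of its underside, z up. A straight track runs along its x axis, 59 mm wide, running surface 40 mm up: black housing (the seat) at x = -109 to -15 mm, aluminium deck at x = -10 to 128 mm. The cover can leave the seat only towards the nest's +x.
- seat (a point): Middle of the seat on the black housing, at nest x = -65, y = 0, z = 40 mm: the cover's origin starts here. Side walls here rise to z = 53 mm; their lips hold the cover's side edges down, with 51 mm free between the lips. A low back stop, top z = 44 mm, stands behind the cover at nest x = -102 to -109 mm.
- deck (a point): Middle of the landing deck, at nest x = 60, y = 0, z = 40 mm, level with the seat. Guides at its sides and an end stop at nest x = 128 mm, all with top at z = 48 mm.
- tab (a joint): Travel of the snap tab straight down, in m: about 0 = up (its grey catch bar across the track blocks the cover's leading edge), 0.009 = fully in, at a hard stop. It takes about 4 N all the way and has no return spring: it stays where it is left. The cover is free only when the tab is nearly fully in (beyond 0.0065).
- tab_top (a point): Centre of the top face of the tab's grey press pad, 26 x 26 mm, moving with the tab. The pad stands beside the track on the nest's -y side (at x = -24, y = -57 mm in the nest), its top 58 mm above the bench when up and 49 mm when fully in.
- cover: Loose grey cover, about 60 g: plate 70 (x) x 56 (y) x 6 mm, origin at the centre of its underside, axes as the nest's. A ridge on it to push against, 8 (x) x 34 (y) mm, 20 mm tall, is centred at its x = -12 mm (rear face -16 mm, top 26 mm above the origin). Released, it slides with under 1 N. It is wholly off the housing with its origin beyond nest x = 20 mm and meets the end stop at 93 mm.
- screwdriver: Loose screwdriver, 180 mm long, lying on the bench beside the nest on its -y side. Leave alone.
- meter: Loose white room meter with dark display, 30 x 70 mm foot, 61 mm tall, standing on the bench on the nest's +y side. Origin under its centre. Leave alone.
- module: Loose black spare module, 80 x 50 mm, 40 mm tall, standing on the bench on the nest's +y side. Origin under its centre. Leave alone.

How it is judged:
By the outcome, as a careful person would: the job done as asked, in the order asked, and still so for the second after the job is handed in, with the robot touching nothing.
It also fails if it takes over 42 s, if anything falls off the work surface, if the arm or the gripper's body presses on something with over 40 N, if the wrist force passes 120 N, or if a joint passes its speed limit or range.

ROBOT

A 6-joint arm with a two-finger parallel gripper is mounted at the origin on the work surface. World frame = base frame: x ahead of the robot, y to its left, z up, the work surface at z = 0. Lengths are in m, angles in rad, forces in N, time in s.
With the tool pointing down it reaches from about 0.35 to 0.85 m from the base axis. Payload 8.1 kg.
Tool frame: the origin (TCP) lies on the mounting face of the last link; the fingertips stand 186 mm ahead of it and the grasp point (between the pads) lies 167 mm ahead of it; z points along the fingers, y is the line along which they close (so a half turn about z gives the same grasp; the last joint's range is limited). The gripper opens to 93 mm and grips with 3 to 60 N. Pads are 15 mm wide; open, the fingers measure 128 mm over their backs; the gripper's body (75 mm by 188 mm) begins 65 mm behind the grasp point.
Start: joints at [-1.303, 0.13, 1.488, -0, 1.523, -0.085], TCP at [0.207, -0.563, 0.405] pointing down, gripper open.
Joint ranges: [-2.96, 2.96], [-0.89, 2.26], [0.02, 2.5], [-1.34, 4.48], [0, 2.73], [-2.66, 2.66]. Speed limits (rad/s): [2.39, 2.39, 2.79, 3.14, 3.14, 3.14].

INTERFACE

Orientations are given as a rotation vector (axis times angle).
In Python, from plant import read_state, read_camera, camera_params, close_job gives the robot as it stands. The module is installed in compiled form; this text tells all that it offers.
- The arm moves only by the tool servo_tool, never from a script. Its argument "increments" is a list of rows, each an object with "slide": the shift along the tool's x, y, z in mm, a list of three; "dr": the turn, a rotation vector about the tool's x, y, z in rad, a list of three; "jaw": the closure, from 0 (fully open) to 1 (shut). In form: [{"slide": [x, y, z], "dr": [ax, ay, az], "jaw": jaw}, ...]. A call has 1 to 20 rows; each row is the pose to reach, as a shift and turn from the pose commanded when the call began, along the tool's axes at that moment; what a row does not reach only later rows make up. A row lasts 1/10 s, in which the tool goes at most 50 mm and 8.59 degrees, less where a joint would pass 70% of its speed; a pose out of reach is approached as far as the arm can. A call with a gripper value outside its range is refused whole. The fingers move at their own pace and stop on an object; "force" is the grip in N (left out, the last holds). Time passes only in rows, so rows that repeat a pose let the fingers close. It gives the time, the measured TCP pose, the force, the opening and the grip force at its end, in the units of the state.
- read_state(): the state, without advancing time (a new reading comes with each control period).
- read_camera(name): name is "scene" or "top"; returns (picture, depth): 384x512x3 uint8, red, green, blue; 384x512 float32, m along the optical axis (not along the pixel's ray), 0 where there is no reading.
- camera_params(name): a dict with "fx", "fy", "cx", "cy" (pixels), "rvec" (rotation vector, rad) and "tvec" (3), from world to camera coordinates, as OpenCV has them. Camera axes: x right, y down, z forward; pixel columns grow to the right and rows downward; lengths in m; the calibration is good to about 2 mm. A picture is of the moment at which its call begins. camera_params takes no time and is no camera call.
- close_job(): hands the job in; it is judged then, once.
The state is a dict: "t": time; "q": joint angles; "dq": joint speeds; "joint_torque": joint torques, N m; "tool_pos": TCP position; "orientation": TCP orientation; "force": force on the tool from outside, world axes, zero at the start; "wrist_torque": the same for the moment, N m; "opening": finger opening in m; "gripper_force": force on a finger pad.
Only numpy, scipy, OpenCV 4.12 (cv2) and the standard library are available. Lean on these libraries where they do the work, as an engineer would, in place of code of your own. Each camera call takes 0.05 s, during which the arm holds its last target. There are 200 camera calls.

## Working session

There is one attempt and no reset: what is moved stays moved. The work goes in short steps, Python scripts to look and compute and a tool call to move; the robot and the scene stay as the last step left them, time stands still between calls to the robot, and variables do not carry over. Pictures are saved under pics/ and viewed, at most 10 in all, crops included, and the job is handed in when it is done.

Besides the shell and the picture viewer there is one more tool, called in YAML: its name, and indented under it one key for each argument. servo_tool: Moves the arm, as the interface text tells. Its arguments: {"type":"object","properties":{"increments":{"type":"array"},"force":{"type":"number"}},"required":["increments"]}

```bash
mkdir -p pics
cat > h.py <<'E'
import numpy as np,cv2
from plant import *
def cam(n):
    p=camera_params(n);R=cv2.Rodrigues(np.array(p["rvec"],float))[0];return p,R,np.array(p["tvec"],float).ravel()
def pts(n,d):
    p,R,t=cam(n);v,u=np.mgrid[:d.shape[0],:d.shape[1]]
    c=np.stack([(u-p["cx"])/p["fx"]*d,(v-p["cy"])/p["fy"]*d,d],-1)
    return (c-t)@R
def ray(n,u,v,z):
    p,R,t=cam(n);o=-R.T@t;d=R.T@np.array([(u-p["cx"])/p["fx"],(v-p["cy"])/p["fy"],1]);return o+d*(z-o[2])/d[2]
E
python3 - <<'E'
from h import *
for n in("scene","top"):
    im,d=read_camera(n);np.savez(f"{n}0.npz",im=im,d=d);cv2.imwrite(f"pics/{n}0.png",im[...,::-1])
    p,R,t=cam(n);print(n,p,-R.T@t)
s=read_state();print(s["t"],s["tool_pos"],s["orientation"],s["force"])
E
```

```text
scene {'fx': 385.6117570086474, 'fy': 385.6117570086474, 'cx': 252.88963596245918, 'cy': 190.046487643655, 'rvec': array([ 1.8942204 ,  1.54727248, -0.64999799]), 'tvec': array([-0.20308665, -0.32140212,  1.23839711])} [ 1.12819652 -0.0236308   0.63622724]
top {'fx': 472.84038505089416, 'fy': 472.84038505089416, 'cx': 256.514930307065, 'cy': 184.74757142691422, 'rvec': array([ 2.1546128 , -2.2074176 ,  0.11648354]), 'tvec': array([0.10004996, 0.57714411, 1.12147124])} [0.4740976  0.10410438 1.16841636]
0.1 [ 0.20729026 -0.56284679  0.40381526] [-3.09125412e+00 -5.51026621e-01  1.96603907e-04] [ 0.00684337 -0.61461986  0.28820688]
```

View pics/top0.png

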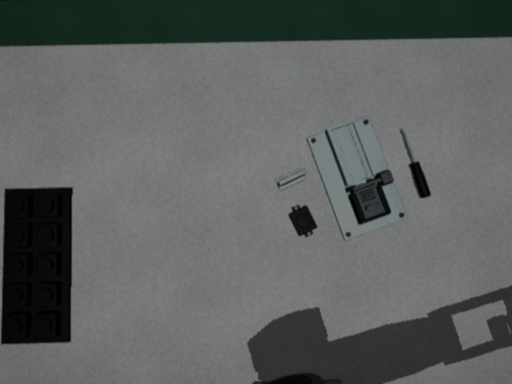

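View pics/scene0.png

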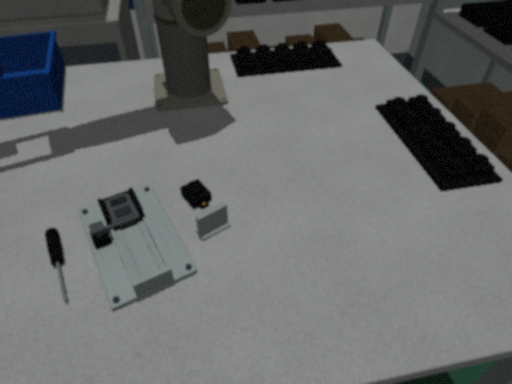

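The top view shows the nest plate with corners near (308,137), (367,120), (405,215) and (345,240). The dark seat is at (370,203), the pad at (386,177), and the deck is up-image. The scene view agrees, with the seat at (122,208) and the pad at (101,235). Next I'll measure with depth and enlarge the crops.

Run:
```python
from h import *
a=np.load("top0.npz");b=np.load("scene0.npz")
c1=cv2.resize(a["im"][110:250,295:415],None,fx=4.2,fy=4.2,interpolation=cv2.INTER_CUBIC)
c2=cv2.resize(b["im"][175:315,70:205],None,fx=2.2*1.9,fy=2.2*1.9,interpolation=cv2.INTER_CUBIC)
g=lambda x:np.clip((x/255.)**.6*255,0,255).astype(np.uint8)
cv2.imwrite("pics/c1.png",g(c1)[...,::-1]);cv2.imwrite("pics/c2.png",g(c2)[...,::-1])
P=pts("top",a["d"]);z=P[...,2]
print("bench z",np.median(z[250:300,150:240]))
m=np.zeros(z.shape,np.uint8);m[105:250,300:412]=1
for lo,hi in((.007,.02),(.007,.075),):
    k=((z>lo)&(z<hi)&(m>0)).astype(np.uint8)
    n,l,st,ce=cv2.connectedComponentsWithStats(k)
    i=1+np.argmax(st[1:,4]);q=P[l==i][:,:2].astype(np.float32);print(lo,hi,st[i],cv2.minAreaRect(q))
print((z[120:240:4,305:409:4]*1000).round().astype(int))
```

```text
bench z -0.0004375730088136321
0.007 0.02 [ 307  131  100  109 2997] ((0.5942896604537964, -0.1615498960018158), (0.27022185921669006, 0.16637693345546722), 18.33506965637207)
0.007 0.075 [ 307  116  100  124 7221] ((0.5942962765693665, -0.16149429976940155), (0.2702244818210602, 0.1664130985736847), 18.376211166381836)
[[  -2    0    2    2   -4    0    2    1    3   -6    3   47   51    5
     9 1168   10    2   -4    0    3    1    1    2   -5   -2]
 [  -2    1   -7   -2    0   -2   -2   -3   -3   50   49   39   42   14
    10   11    8    2   -2    1   -2    1   -1    0    1    0]
 [   3   -2    3    2    2   -2   47   46   38   37   43   37   39   48
    11   10   10    0    4   -3   -5    1    0   -1   14    0]
 [   1    1   -3    2   -2   19   49   35   35   42   39   35   39   52
     9    9   13   13   -4    0    0   -1   -2   -3   -2    1]
 [   0    2   10   10   11   13   44   40   36   33 1168   36   39   38
    13   11   14   17   -1   -1    2    0    0    1   -2   16]
 [  -2   12   20   12   16   10   28   50   40   37   37   40   37   42
    46    9   11   14   15    0
[... 2572 characters left out ...]
  8   13    9   14    8]
 [  42   39   25    1   -4   -1   -2   -2    9   13   11   13   14   19
    50   46   42   14    9   10   13   11   14   11    4   -3]
 [  40 1168   25   -2    0    1   -5   -2   -3   14   11   10   12   11
     9   10    6   11   11   17    9    0    0   -4    3   -2]
 [  22   26   27   -3    0   -2    0    1   -1   10    9   13   10   13
     8   10   12   10    9   -3    0    0   -1    3    0   -2]
 [  25   11   -1    1    4   -1    3   -3    2    2   11   19    9    9
    12   10    0   -1    0    1   -4   -1   -2    3   -3   -1]
 [   1    1   -1   -1    3    1    1   -3   -1    0   11   17   13    1
     1   -1 1168   -1   -1   -3    1    1    0   -4    0   -2]]
```

View pics/c1.png

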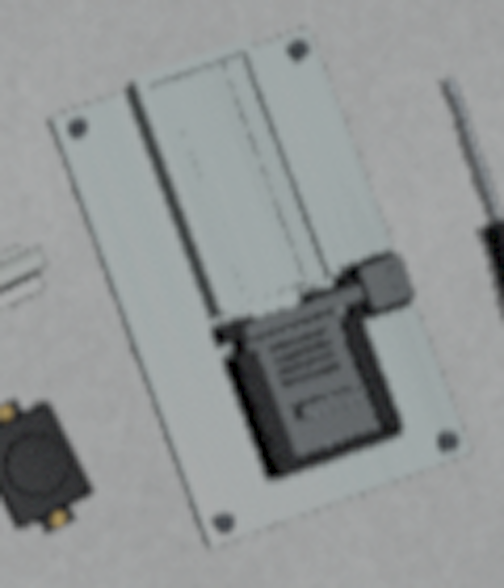

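View pics/c2.png

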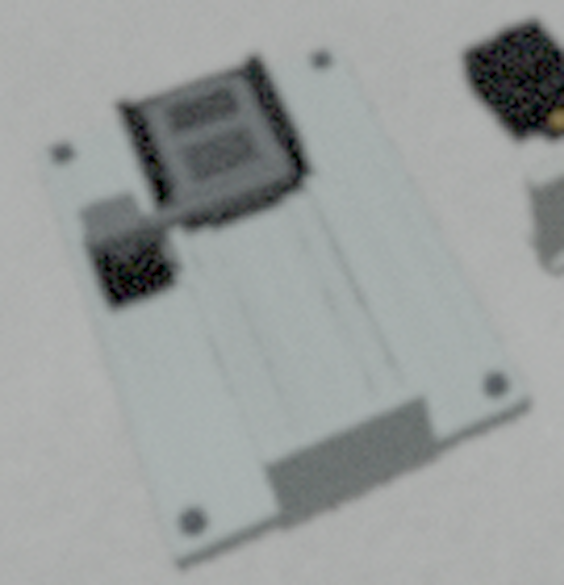

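The crops show the pad at about (387,177) in top and (96,226) in scene. The cover is still on the seat with the ridge visible, and the deck is clear. I'll triangulate the pad as a check and work out the move.

```bash
cat >> h.py <<'E'
yaw=np.radians(18.35);C=np.array([.5943,-.1615]);A=np.array([[np.cos(yaw),-np.sin(yaw)],[np.sin(yaw),np.cos(yaw)]])
w=lambda x,y,z:np.r_[C+A@np.array([x,y])/1e3,z/1e3]
nest=lambda p:np.r_[A.T@(np.asarray(p)[:2]-C),p[2]]*1e3
def state():
    s=read_state();R=cv2.Rodrigues(s["orientation"])[0];return s,R,s["tool_pos"]+R[:,2]*.186
def go(x,y,z):
    s,R,tip=state();print("t",s["t"],"tip nest",nest(tip).round(1),"slide mm",(R.T@(w(x,y,z)-tip)*1e3).round(1),"toolx yaw err deg",np.degrees(yaw-np.arctan2(R[1,0],R[0,0])).round(2),"F",s["force"].round(1),"open",s["opening"])
E
python3 - <<'E'
from h import *
M=[];X=[]
for n in("top","scene"):
    p,R,t=cam(n);M.append(np.array([[p["fx"],0,p["cx"]],[0,p["fy"],p["cy"]],[0,0,1]])@np.c_[R,t])
def tri(a,b):
    h=cv2.triangulatePoints(M[0],M[1],np.array(a,float).reshape(2,1),np.array(b,float).reshape(2,1)).ravel();return h[:3]/h[3]
f=lambda u,v:(295+u/4.2,110+v/4.2); g=lambda u,v:(70+u/4.18,175+v/4.18)
for nm,a,b in(("pad",f(386,282),g(110,212)),("hole -x-y",f(447,441),g(62,153)),("hole -x+y",f(223,522),g(320,60)),("hole +x+y",f(77,128),g(495,384)),("hole +x-y",f(298,50),g(192,521))): print(nm,nest(tri(a,b)).round(1))
print("pad by top ray",nest(ray("top",*f(386,282),.058)).round(1))
d=np.load("top0.npz")["d"];P=pts("top",d);k=(P[...,2]>.058)&(P[...,2]<.072);k[:190]=0
Q=np.array([nest(p) for p in P[k]]);Q=Q[(abs(Q[:,1])<30)&(abs(Q[:,0])<110)];print("ridge",len(Q),np.median(Q,0))
go(-24,-61,75)
E
```

```text
pad [-26.3 -56.7  59.1]
hole -x-y [-125.   -70.4   13.8]
hole -x+y [-124.7   69.4   14.1]
hole +x+y [120.7  68.9  14.5]
hole +x-y [120.6 -71.   14.4]
pad by top ray [-26.  -56.2  58. ]
ridge 52 [-76.92432066   2.03877036  65.09462237]
t 0.1 tip nest [-493.7 -258.8  217.8] slide mm [ 475.8 -182.2  143.2] toolx yaw err deg -1.86 F [ 0.  -0.6  0.3] open 0.09273920956862652
```

servo_tool:
  increments:
    - {"slide": [40, -15, 0], "dr": [0, 0, 0], "jaw": 1}
    - {"slide": [80, -30, 0], "dr": [0, 0, 0], "jaw": 1}
    - {"slide": [120, -45, 10], "dr": [0, 0, 0.01], "jaw": 1}
    - {"slide": [160, -60, 20], "dr": [0, 0, 0.01], "jaw": 1}
    - {"slide": [200, -76, 30], "dr": [0, 0, 0.02], "jaw": 1}
    - {"slide": [240, -92, 40], "dr": [0, 0, 0.02], "jaw": 1}
    - {"slide": [280, -107, 50], "dr": [0, 0, 0.0325], "jaw": 1}
    - {"slide": [320, -122, 60], "dr": [0, 0, 0.0325], "jaw": 1}
    - {"slide": [360, -138, 70], "dr": [0, 0, 0.0325], "jaw": 1}
    - {"slide": [400, -153, 80], "dr": [0, 0, 0.0325], "jaw": 1}
    - {"slide": [440, -168, 90], "dr": [0, 0, 0.0325], "jaw": 1}
    - {"slide": [475, -182, 95], "dr": [0, 0, 0.0325], "jaw": 1}
    - {"slide": [475, -182, 100], "dr": [0, 0, 0.0325], "jaw": 1}
    - {"slide": [475, -182, 110], "dr": [0, 0, 0.0325], "jaw": 1}
    - {"slide": [475, -182, 110], "dr": [0, 0, 0.0325], "jaw": 1}
    - {"slide": [475, -182, 110], "dr": [0, 0, 0.0325], "jaw": 1}
  force: 20

```text
t: 1.7
tool_pos: [0.5892, -0.2291, 0.2942]
orientation: [-3.101, -0.498, 0.002]
force: [-0.3, -0.5, 0.3]
opening: 0.0003
gripper_force: 0.0
```

Run:
```python
from h import *
go(-25,-61,65)
im,d=read_camera("scene");c=cv2.resize(im[120:315,50:250],None,fx=3,fy=3,interpolation=cv2.INTER_CUBIC);cv2.imwrite("pics/c3.png",np.clip((c/255.)**.6*255,0,255).astype(np.uint8)[...,::-1])
```

```text
t 1.7 tip nest [-26.4 -62.4 108.2] slide mm [ 1.4 -1.4 43.2] toolx yaw err deg 0.09 F [-0.3 -0.5  0.3] open 0.0002709223882836079
```

View pics/c3.png

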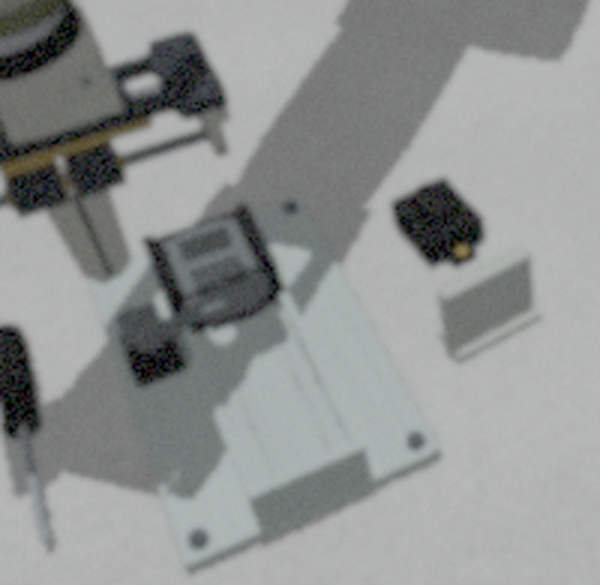

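The closed fingertips are at crop (108,275), hanging above the pad at (140,325) with nothing in between. I'll descend and press slowly.

servo_tool:
  increments:
    - {"slide": [1, 0, 20], "dr": [0, 0, 0], "jaw": 1}
    - {"slide": [1, 0, 40], "dr": [0, 0, 0], "jaw": 1}
    - {"slide": [1, 0, 47], "dr": [0, 0, 0], "jaw": 1}
    - {"slide": [1, 0, 49], "dr": [0, 0, 0], "jaw": 1}
    - {"slide": [1, 0, 51], "dr": [0, 0, 0], "jaw": 1}
    - {"slide": [1, 0, 53], "dr": [0, 0, 0], "jaw": 1}
    - {"slide": [1, 0, 54], "dr": [0, 0, 0], "jaw": 1}
    - {"slide": [1, 0, 55], "dr": [0, 0, 0], "jaw": 1}
    - {"slide": [1, 0, 55], "dr": [0, 0, 0], "jaw": 1}
    - {"slide": [1, 0, 55], "dr": [0, 0, 0], "jaw": 1}

```text
t: 2.75
tool_pos: [0.5915, -0.2282, 0.2404]
orientation: [3.1, 0.501, 0.002]
force: [0.2, -1.7, 2.9]
opening: 0.0005
gripper_force: 1.9
```

Run:
```python
from h import *
go(-25,-61,48)
```

```text
t 2.75 tip nest [-23.5 -62.7  54.4] slide mm [-1.5 -1.7  6.4] toolx yaw err deg 0.0 F [ 0.2 -1.7  2.9] open 0.0005077829625097615
```

Contact is at about 3 N, as expected on the pad. Pressing on.

servo_tool:
  increments:
    - {"slide": [0, 0, 1], "dr": [0, 0, 0], "jaw": 1}
    - {"slide": [0, 0, 2], "dr": [0, 0, 0], "jaw": 1}
    - {"slide": [0, 0, 3], "dr": [0, 0, 0], "jaw": 1}
    - {"slide": [0, 0, 4], "dr": [0, 0, 0], "jaw": 1}
    - {"slide": [0, 0, 5], "dr": [0, 0, 0], "jaw": 1}
    - {"slide": [0, 0, 5], "dr": [0, 0, 0], "jaw": 1}
    - {"slide": [0, 0, 5], "dr": [0, 0, 0], "jaw": 1}

```text
t: 3.45
tool_pos: [0.5913, -0.2278, 0.2353]
orientation: [3.101, 0.501, 0.001]
force: [-0.3, -2.1, 7.9]
opening: 0.0001
gripper_force: 4.0
```

servo_tool:
  increments:
    - {"slide": [0, 0, 0.5], "dr": [0, 0, 0], "jaw": 1}
    - {"slide": [0, 0, 1], "dr": [0, 0, 0], "jaw": 1}
    - {"slide": [0, 0, 1.5], "dr": [0, 0, 0], "jaw": 1}
    - {"slide": [0, 0, 1.5], "dr": [0, 0, 0], "jaw": 1}
    - {"slide": [0, 0, 1.5], "dr": [0, 0, 0], "jaw": 1}

```text
t: 3.95
tool_pos: [0.5914, -0.2278, 0.2353]
orientation: [3.101, 0.501, 0.001]
force: [-4.5, 0.9, 18.2]
opening: 0.0004
gripper_force: 9.0
```

Hard stop reached: the tip stays at 49.3 mm while the force rises to 18 N. Now I'll lift off and go behind the ridge.

servo_tool:
  increments:
    - {"slide": [0, 0, -20], "dr": [0, 0, 0], "jaw": 1}
    - {"slide": [0, 0, -45], "dr": [0, 0, 0], "jaw": 1}
    - {"slide": [-25, -20, -45], "dr": [0, 0, 0], "jaw": 1}
    - {"slide": [-55, -45, -45], "dr": [0, 0, 0], "jaw": 1}
    - {"slide": [-73, -62, -45], "dr": [0, 0, 0], "jaw": 1}
    - {"slide": [-73, -62, -45], "dr": [0, 0, 0], "jaw": 1}
    - {"slide": [-73, -62, -45], "dr": [0, 0, 0], "jaw": 1}
    - {"slide": [-73, -62, -45], "dr": [0, 0, 0], "jaw": 1}

```text
t: 4.75
tool_pos: [0.5029, -0.1921, 0.2782]
orientation: [-3.101, -0.501, -0.0]
force: [0.7, 0.1, 0.2]
opening: 0.0005
gripper_force: 0.0
```

Run:
```python
from h import *
go(-97,0,53)
for n in("top","scene"):
    im,d=read_camera(n);P=pts(n,d).reshape(-1,3);Q=np.c_[((P[:,:2]-C)@A)*1e3,P[:,2]*1e3]
    k=(abs(Q[:,0]+26)<9)&(abs(Q[:,1]+57)<9)&(Q[:,2]>20)&(Q[:,2]<75);print(n,"pad z",k.sum(),np.median(Q[k,2]))
    k=(abs(Q[:,0]+77)<25)&(abs(Q[:,1])<16)&(Q[:,2]>58)&(Q[:,2]<72);print("ridge",k.sum(),np.median(Q[k],0).round(1))
    if n=="scene":
        c=cv2.resize(im[130:300,50:230],None,fx=3.3,fy=3.3,interpolation=cv2.INTER_CUBIC);cv2.imwrite("pics/c4.png",np.clip((c/255.)**.6*255,0,255).astype(np.uint8)[...,::-1])
```

```text
t 4.75 tip nest [-96.3  -0.2  92.2] slide mm [-0.7 -0.2 39.2] toolx yaw err deg -0.01 F [0.7 0.1 0.2] open 0.0005289937279174873
top pad z 55 48.655609555114424
ridge 3 [-76.8  11.2  65.4]
scene pad z 78 48.31201098883723
ridge 77 [-77.5  -1.2  64.2]
```

View pics/c4.png

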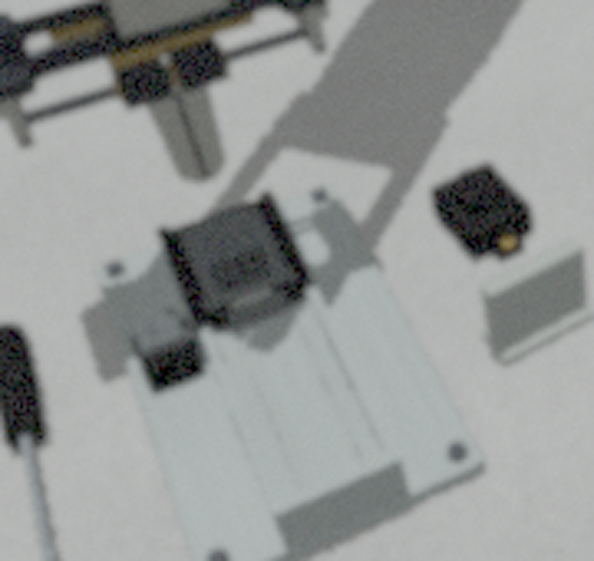

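The pad is down at 48.5 mm in both views, and the cover is still seated with its ridge at x = -77. The fingertips at crop (205,175) hang behind it. I'll lower them and start the push.

servo_tool:
  increments:
    - {"slide": [-1, 0, 15], "dr": [0, 0, 0], "jaw": 1}
    - {"slide": [-1, 0, 30], "dr": [0, 0, 0], "jaw": 1}
    - {"slide": [-1, 0, 38], "dr": [0, 0, 0], "jaw": 1}
    - {"slide": [-1, 0, 38], "dr": [0, 0, 0], "jaw": 1}
    - {"slide": [2, 0, 38], "dr": [0, 0, 0], "jaw": 1}
    - {"slide": [5, 0, 38], "dr": [0, 0, 0], "jaw": 1}
    - {"slide": [8, 0, 38], "dr": [0, 0, 0], "jaw": 1}
    - {"slide": [11, 0, 38], "dr": [0, 0, 0], "jaw": 1}
    - {"slide": [14, 0, 38], "dr": [0, 0, 0], "jaw": 1}
    - {"slide": [14, 0, 38], "dr": [0, 0, 0], "jaw": 1}

```text
t: 5.85
tool_pos: [0.5161, -0.1874, 0.2405]
orientation: [3.101, 0.501, 0.001]
force: [-0.8, -0.1, 0.1]
opening: 0.0007
gripper_force: 0.0
```

Run:
```python
from h import *
go(60-23.5,0,53)
```

```text
t 5.85 tip nest [-82.3  -0.   54.5] slide mm [118.8   0.    1.6] toolx yaw err deg -0.02 F [-0.8 -0.1  0.1] open 0.0007137527247462183
```

The cover slides freely at under 1 N, so I'll push it out to the deck.

servo_tool:
  increments:
    - {"slide": [4, 0, 0], "dr": [0, 0, 0], "jaw": 1}
    - {"slide": [10, 0, 0], "dr": [0, 0, 0], "jaw": 1}
    - {"slide": [17, 0, 0], "dr": [0, 0, 0], "jaw": 1}
    - {"slide": [24, 0, 0], "dr": [0, 0, 0], "jaw": 1}
    - {"slide": [31, 0, 0], "dr": [0, 0, 0], "jaw": 1}
    - {"slide": [38, 0, 0], "dr": [0, 0, 0], "jaw": 1}
    - {"slide": [45, 0, 0], "dr": [0, 0, 0], "jaw": 1}
    - {"slide": [52, 0, 0], "dr": [0, 0, 0], "jaw": 1}
    - {"slide": [59, 0, 0], "dr": [0, 0, 0], "jaw": 1}
    - {"slide": [66, 0, 0], "dr": [0, 0, 0], "jaw": 1}
    - {"slide": [73, 0, 0], "dr": [0, 0, 0], "jaw": 1}
    - {"slide": [80, 0, 0], "dr": [0, 0, 0], "jaw": 1}
    - {"slide": [87, 0, 0], "dr": [0, 0, 0], "jaw": 1}
    - {"slide": [94, 0, 0], "dr": [0, 0, 0], "jaw": 1}
    - {"slide": [101, 0, 0], "dr": [0, 0, 0], "jaw": 1}
    - {"slide": [107, 0, 0], "dr": [0, 0, 0], "jaw": 1}
    - {"slide": [112, 0, 0], "dr": [0, 0, 0], "jaw": 1}
    - {"slide": [116, 0, 0], "dr": [0, 0, 0], "jaw": 1}
    - {"slide": [118, 0, 0], "dr": [0, 0, 0], "jaw": 1}
    - {"slide": [118, 0, 0], "dr": [0, 0, 0], "jaw": 1}

```text
t: 7.85
tool_pos: [0.6278, -0.1503, 0.2402]
orientation: [-3.101, -0.501, -0.0]
force: [-0.3, -0.5, 0.9]
opening: 0.0005
gripper_force: 0.0
```

servo_tool:
  increments:
    - {"slide": [-5, 0, 0], "dr": [0, 0, 0], "jaw": 1}
    - {"slide": [-8, 0, 0], "dr": [0, 0, 0], "jaw": 1}
    - {"slide": [-8, 0, -20], "dr": [0, 0, 0], "jaw": 1}
    - {"slide": [-8, 0, -60], "dr": [0, 0, 0], "jaw": 1}
    - {"slide": [-40, 0, -100], "dr": [0, 0, 0], "jaw": 1}
    - {"slide": [-80, 0, -120], "dr": [0, 0, 0], "jaw": 1}
    - {"slide": [-120, 0, -140], "dr": [0, 0, 0], "jaw": 1}
    - {"slide": [-160, 0, -140], "dr": [0, 0, 0], "jaw": 1}
    - {"slide": [-180, 0, -140], "dr": [0, 0, 0], "jaw": 1}
    - {"slide": [-180, 0, -140], "dr": [0, 0, 0], "jaw": 1}
    - {"slide": [-180, 0, -140], "dr": [0, 0, 0], "jaw": 1}

```text
t: 8.95
tool_pos: [0.4565, -0.2072, 0.3805]
orientation: [3.101, 0.499, 0.002]
force: [0.3, 0.4, 0.1]
opening: 0.001
gripper_force: 0.0
```

Run:
```python
from h import *
go(0,0,200)
im,d=read_camera("scene");P=pts("scene",d).reshape(-1,3);Q=np.c_[((P[:,:2]-C)@A)*1e3,P[:,2]*1e3]
k=(abs(Q[:,1])<20)&(Q[:,2]>58)&(Q[:,2]<72)&(abs(Q[:,0])<125);print("ridge",k.sum(),np.median(Q[k],0).round(1))
k=(abs(Q[:,0]+26)<9)&(abs(Q[:,1]+57)<9)&(Q[:,2]>20)&(Q[:,2]<75);print("pad z",np.median(Q[k,2]))
c=cv2.resize(im[130:315,40:240],None,fx=3,fy=3,interpolation=cv2.INTER_CUBIC);cv2.imwrite("pics/c5.png",np.clip((c/255.)**.6*255,0,255).astype(np.uint8)[...,::-1])
```

```text
t 8.95 tip nest [-1.450e+02 -1.000e-01  1.945e+02] slide mm [145.   -0.3  -5.4] toolx yaw err deg 0.07 F [0.3 0.4 0.1] open 0.000981306831605933
ridge 108 [50.2 -3.3 64.5]
pad z 48.0758179786918
```

View pics/c5.png

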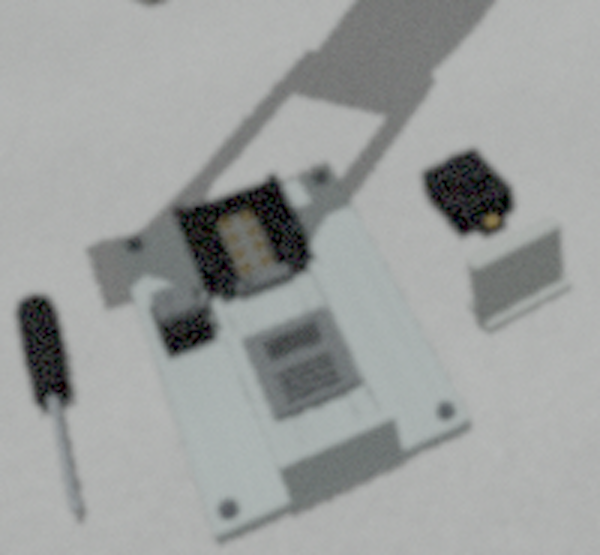

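The cover lies flat on the deck at crop (302,362), square to the track, with its origin at about x = 62 mm. The tab is still down at crop (185,320), and the screwdriver, meter and module haven't moved. Handing in.

```bash
python3 -c "
from plant import close_job;print(close_job())"
```

```text
the job is handed in; nothing more can be done
None
```

The job is handed in at about 9 s: the tab is fully pressed and stayed down, the cover lies flat on the landing deck about 62 mm along the nest's x axis, and the screwdriver, meter and module were not touched.

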